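Check a freshly honed edge under the loupe

TASK

One of the three edge holders has tipped over in its lane: stand it upright again in the lane, between the wooden rails, and let go of it. Then pick up the loupe and hold it level with its lens centred over the edge at the top of that same holder, the middle of the lens at the height of the top face of the collar on the gauge post, touching nothing else with it; finish while still holding it there, steady. Do not shift the collar, and leave the other two holders and the things on the bench where they are.

Things in the scene. Friction and masses are not known exactly. Their poses are not given: they have to be found in the camera images.
- lane: Fixed lane: a dark steel strip 76 x 420 mm, 4 mm thick, with a wooden rail 12 mm wide along each long edge; rail tops 10 mm above the bench, 52 mm clear between rails. Origin: centre of its underside, on the bench. Its y axis runs along the lane, x across it, z up.
- fallen: The tipped holder, lying on its foot's side along the lane: z axis level, along the lane's +y. Square steel foot 44x44x22 mm (z 0-22), wooden stem 16 mm dia (z 22-58), 6 mm bit (z to 71). Origin: centre of foot's underside; z runs foot to bit. Lying, its axis is 26 mm above the bench. 250 g, centre of mass at z 13 mm: rocks upright by itself from under 50 deg. A standing neighbour may be 20 mm beyond its bit.
- fallen_tip (a point): The edge at the top of the tipped holder, 72 mm from the underside of its foot, on its axis.
- holder_a: An edge holder of the same shape, standing upright in the lane (76 mm tall above the bench). Origin: centre of the underside of its foot. To be left alone.
- holder_b: The other upright edge holder in the lane, same shape and origin. To be left alone.
- loupe: Hand loupe lying flat: round steel ring with lens, 64 mm outside, 50 inside, 12 thick (z 5-17), and a straight black bar handle 18 mm wide, 22 high (z 0-22), 92 long, along the loupe's -x from x = -44 to -136 mm. Origin: under the lens centre, level with the handle's underside. z is the lens axis, up. About 110 g. At the start the handle points roughly to the bench's -y.
- loupe_lens (a point): Centre of the lens, mid-thickness: 11 mm above the loupe's origin.
- loupe_grip (a point): Point on the handle's centre line, 80 mm from the lens centre along the loupe's -x, near the centre of mass, 11 mm above the handle's underside. The handle is 18 mm wide here (along the loupe's y).
- gauge: Fixed gauge: a steel foot 50 x 50 x 16 mm with a 12 mm round post 181 mm tall, standing behind the lane, farther from the robot. Origin: centre of its underside. A round steel collar, 32 mm in diameter and 12 mm thick with a small brass screw, sits on the post by friction.
- mark (a point): Centre of the collar's top face: its height is the marked focal height for the lens centre, 112 to 137 mm above the bench (36 to 61 mm above the edge of a holder standing in the lane).
- clamped_stone: Bystander: a whetstone 70 x 205 mm on a rubber-jawed screw holder, 44 mm high. Origin: centre of its underside.
- diamond_plate: Bystander: a flat metal sharpening plate 75 x 200 x 10 mm. Origin: centre of its underside.
- grey_stone: Bystander: a grey whetstone 70 x 200 x 28 mm. Origin: centre of its underside.
- chisel: Bystander: a chisel lying flat, wooden handle 120 mm (to -x), steel blade to x = 125 mm, 24 mm high. Origin: underside, at the handle's end next to the blade.
- honing_guide: Bystander: a small metal honing guide with a roller, about 50 x 75 x 26 mm. Origin: under its roller.
- oil_bottle: Bystander: a clear plastic bottle 48 mm in diameter, 120 mm tall, beside the gauge. Origin: centre of its underside.
Things that resemble listed ones, but are neither listed nor needed, are in the scene too. Leave any pink or purple look-alike of the fallen alone.

How it is judged:
By the outcome, as a careful person would: the job done as asked, in the order asked, and still so for the second after the job is handed in, while the arm keeps its last pose, push and grip.
It also fails if it takes over 64 s, if anything falls off the work surface, if the arm or the gripper's body presses on something with over 40 N, if the wrist force passes 120 N, or if a joint passes its speed limit or range.

ROBOT

A 6-joint arm with a two-finger parallel gripper is mounted at the origin on the work surface. World frame = base frame: x ahead of the robot, y to its left, z up, the work surface at z = 0. Lengths are in m, angles in degrees, forces in N, time in s.
With the tool pointing down it reaches from about 0.3 to 0.75 m from the base axis. Payload 8.5 kg.
Tool frame: the origin (TCP) lies on the centre line of the jaws, within the pads' length; the fingertips stand 17 mm ahead of it and the grasp point (between the pads) lies 2 mm behind it (env.tip_extent is the distance from the TCP to the fingertips, in m); z points along the fingers, y is the direction in which the jaws open and shut (so a half turn about z gives the same grasp; the last joint's range is limited). The gripper opens to 85 mm and grips with 20 to 120 N. Pads are 22 mm wide; open, the fingers measure 114 mm over their backs; the gripper's body (76 mm by 85 mm) begins 54 mm behind the grasp point. The pads swing forward as they close: fully open they stand 13 mm farther back than shut.
Start: joints at [-86.305, 21.807, 74.336, -0, 83.858, -12.336], TCP at [0.152, -0.529, 0.216] pointing down, gripper open.
Joint ranges: [-178.18, 178.18], [-50.72, 133.34], [12.68, 142.11], [-81.47, 261.47], [9.98, 163.14], [-165.26, 165.26]. Speed limits (degrees/s): [136.94, 136.94, 180, 180, 180, 180].

INTERFACE

Orientations are given as a 3x3 rotation matrix whose columns are the frame's x, y, z axes.
In Python, from rig import telemetry, get_image, camera_params, close_job, env gives the robot as it stands.
- The arm moves only by the tool apply_moves, never from a script. Its argument "motion" is a list of rows, each an object of numbers: "tx", "ty", "tz": the shift along the tool's x, y, z in cm; "turn": the turn about the tool's z in degrees; "jaw": the gripper's target within -1 to 1 (fully open at 1, half-way at 0, shut at -1). In form: [{"tx": .., "ty": .., "tz": .., "turn": .., "jaw": ..}, ...]. A call has 1 to 5 rows; each row is the pose to reach, as a shift and turn from the pose measured when the call began, along the tool's axes at that moment; what a row does not reach only later rows make up. A row lasts 1/12 s, in which the tool goes at most 41.7 mm and 7.16 degrees, less where a joint would pass 70% of its speed; a pose out of reach is approached as far as the arm can. A call with a gripper value outside its range is refused whole. The fingers move at their own pace and stop on an object; "squeeze" is the grip in N (left out, the last holds). Time passes only in rows, so rows that repeat a pose let the fingers close. It gives the time, the measured TCP pose, the force and the opening at its end, in the units of the state.
- telemetry.observe(): the state, without advancing time (a new reading comes with each control period).
- get_image(name): name is "scene" or "top" or "wrist"; returns (picture, depth): 384x512x3 uint8, red, green, blue; 384x512 float32, m along the optical axis (not along the pixel's ray), 0 where there is no reading.
- camera_params(name): a dict with "fx", "fy", "cx", "cy" (pixels), "rvec" (rotation vector, rad) and "tvec" (3), from world to camera coordinates, as OpenCV has them. Camera axes: x right, y down, z forward; pixel columns grow to the right and rows downward; lengths in m; the calibration is good to about 2 mm. A picture is of the moment at which its call begins: read the wrist's pose just before it. camera_params takes no time and is no camera call; for the wrist camera it gives the pose at the moment of the call.
- close_job(): hands the job in, once; it reports no verdict.
The state is a dict: "time_s": time; "q": joint angles; "qvel": joint speeds; "joint_efforts": joint torques, N m; "position": TCP position; "tool_rot": TCP orientation; "ft_force": force on the tool from outside, world axes, zero at the start; "wrist_torque": the same for the moment, N m; "grip_width": finger opening in m.
Only numpy, scipy, OpenCV 4.12 (cv2) and the standard library are available. Lean on these libraries where they do the work, as an engineer would, in place of code of your own. Each camera call takes 0.05 s, during which the arm holds its last target. There are 200 camera calls.

## Working session

There is one attempt and no reset: what is moved stays moved. The work goes in short steps, Python scripts to look and compute and a tool call to move; the robot and the scene stay as the last step left them, time stands still between calls to the robot, and variables do not carry over. Pictures are saved under pics/ and viewed, about 8 in all and at most 12, crops included, and the job is handed in when it is done.

Besides the shell and the picture viewer there is one more tool, called after ">>>" by a JSON object that holds its "method" and its "body". apply_moves: Moves the arm, as the interface text tells. Its arguments: {"type":"object","properties":{"motion":{"type":"array"},"squeeze":{"type":"number"}},"required":["motion"]}

```bash
mkdir -p pics; ls
cat > h.py <<'E'
import numpy as np, cv2
from rig import telemetry, get_image, camera_params, close_job, env
def cam(n):
    p=camera_params(n); R=cv2.Rodrigues(np.array(p['rvec'],float))[0]
    return p,R,np.array(p['tvec'],float).ravel()
def cloud(n,depth,P=None):
    p,R,t=P or cam(n)
    v,u=np.mgrid[:384,:512]
    c=np.stack([(u-p['cx'])/p['fx']*depth,(v-p['cy'])/p['fy']*depth,depth],-1)
    return (c-t)@R
def ray(n,u,v,z,P=None):
    p,R,t=P or cam(n)
    d=R.T@np.array([(u-p['cx'])/p['fx'],(v-p['cy'])/p['fy'],1]); o=-R.T@t
    return o+d*(z-o[2])/d[2]
def snap(n,name):
    P=cam(n); im,d=get_image(n)
    np.savez('pics/%s.npz'%name,im=im,d=d,W=cloud(n,d,P))
    cv2.imwrite('pics/%s.png'%name,im[:,:,::-1]); return im,d
E
python3 - <<'E'
from h import *
for n in('top','scene'):
    snap(n,n+'0'); p,R,t=cam(n); print(n,p['fx'],-R.T@t)
a=cv2.imread('pics/top0.png');cv2.imwrite('pics/top0b.png',cv2.resize(a,(800,600)))
s=telemetry.observe();print(s)
E
```

```text
pics
top 413.90417241323195 [0.49251223 0.00634842 1.6261191 ]
scene 365.9283061989867 [1.02116621 0.52893711 0.9021381 ]
{'time_s': 0.1, 'q': array([-8.63038716e+01,  2.18378316e+01,  7.43773507e+01,  1.23744433e-03,
        8.38580625e+01, -1.23364265e+01]), 'qvel': array([-0.0216589 ,  0.03528253, -0.20252691,  0.03198624,  0.05011635,
       -0.1007402 ]), 'joint_efforts': array([ 3.77900855e-03, -4.49219406e+01, -2.31653988e+01, -1.61670923e-04,
        3.74314011e-03, -1.34823459e-06]), 'position': array([ 0.15188094, -0.52833666,  0.21508497]), 'tool_rot': array([[ 9.61105577e-01,  2.76181219e-01, -6.09806065e-05],
       [ 2.76181069e-01, -9.61104774e-01,  1.27708723e-03],
       [ 2.94098755e-04, -1.24425735e-03, -9.99999183e-01]]), 'ft_force': array([0.16283175, 1.00657829, 0.46929626]), 'wrist_torque': array([-0.01866272, -0.0204083 ,  0.0262736 ]), 'grip_width': 0.08531360826513305}
```

View pics/top0b.png

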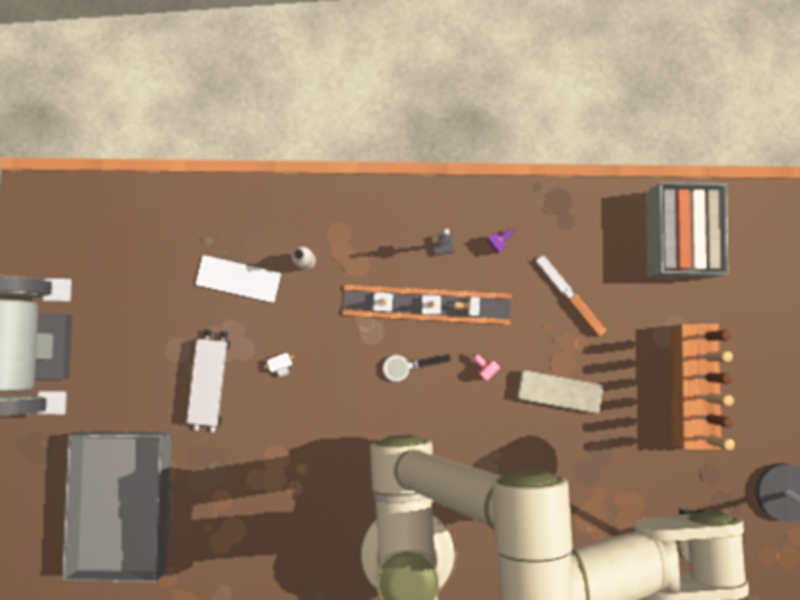

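View pics/scene0.png

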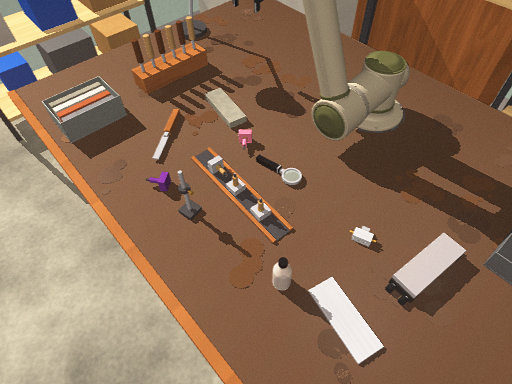

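The top view shows the lane running along y, at about (345–510, 303) in the 800 px picture. The fallen holder's foot is at (475,305), with its bit toward +y at (455,304). The upright holders are at (431,303) and (382,301), the loupe at (397,368) with its handle to (448,358), and the gauge at (443,243). The scene view agrees. Next I need coarse coordinates.

Run:
```python
from h import *
for n,z in (((475,305),.03),((455,304),.03),((431,303),.026),((382,301),.026),((345,299),.01),((510,307),.01),((397,368),.01),((448,358),.02),((443,243),.12)):
    print(n,ray('top',n[0]*.64,n[1]*.64,z).round(3))
p,R,t=cam('wrist'); s=telemetry.observe(); print(p['fx'],'cam in tool',(s['tool_rot'].T@(-R.T@t-s['position'])).round(3), (s['tool_rot'].T@R.T).round(2))
```

```text
(475, 305) [ 0.615 -0.163  0.03 ]
(455, 304) [ 0.617 -0.113  0.03 ]
(431, 303) [ 0.619 -0.054  0.026]
(382, 301) [0.623 0.068 0.026]
(345, 299) [0.628 0.161 0.01 ]
(510, 307) [ 0.612 -0.253  0.01 ]
(397, 368) [0.457 0.029 0.01 ]
(448, 358) [ 0.483 -0.097  0.02 ]
(443, 243) [ 0.754 -0.078  0.12 ]
272.1029517655556 cam in tool [ 0.08  -0.001 -0.159] [[-0.   -0.95 -0.31]
 [ 1.    0.   -0.  ]
 [ 0.   -0.31  0.95]]
```

```bash
cat >> h.py <<'E'
def go(x,y,z,yaw=None):
    """print shift (cm, tool axes) and turn to world TCP x,y,z and tool-x yaw"""
    s=telemetry.observe(); R=s['tool_rot']; d=R.T@(np.array([x,y,z])-s['position'])*100
    a=np.degrees(np.arctan2(R[1,0],R[0,0])); tr=0 if yaw is None else (a-yaw+180)%360-180
    print('t',round(s['time_s'],2),'pos',s['position'].round(4),'yaw',a.round(2),'F',s['ft_force'].round(1),'w',round(s['grip_width'],4),'| shift',d.round(2),'turn',round(tr,2),'q6',s['q'][5].round(1))
E
python3 -c "from h import *; go(.58,-.14,.25,87.8)"
```

```text
t 0.1 pos [ 0.1519 -0.5283  0.2151] yaw 16.03 F [0.2 1.  0.5] w 0.0853 | shift [ 51.87 -25.5   -3.44] turn -71.77 q6 -12.3
```

>>> {"method": "apply_moves", "body": {"motion": [{"tx": 51.8,"ty": -25.5,"tz": -3.5,"turn": -72},{"tx": 51.8,"ty": -25.5,"tz": -3.5,"turn": -72},{"tx": 51.8,"ty": -25.5,"tz": -3.5,"turn": -72},{"tx": 51.8,"ty": -25.5,"tz": -3.5,"turn": -72},{"tx": 51.8,"ty": -25.5,"tz": -3.5,"turn": -72}]}}

```text
invalid input
```

```bash
python3 -c "from h import *; go(.58,-.14,.25,87.8)"
```

```text
t 0.1 pos [ 0.1519 -0.5283  0.2151] yaw 16.03 F [0.2 1.  0.5] w 0.0853 | shift [ 51.87 -25.5   -3.44] turn -71.77 q6 -12.3
```

>>> {"method": "apply_moves", "body": {"motion": [{"tx": 51.8,"ty": -25.5,"tz": -3.5,"turn": -72,"jaw": 1},{"tx": 51.8,"ty": -25.5,"tz": -3.5,"turn": -72,"jaw": 1},{"tx": 51.8,"ty": -25.5,"tz": -3.5,"turn": -72,"jaw": 1},{"tx": 51.8,"ty": -25.5,"tz": -3.5,"turn": -72,"jaw": 1},{"tx": 51.8,"ty": -25.5,"tz": -3.5,"turn": -72,"jaw": 1}]}}

```text
time_s: 0.52
position: [0.3067, -0.3871, 0.2281]
tool_rot: [[0.613, 0.79, -0.0], [0.79, -0.613, 0.001], [0.001, -0.001, -1.0]]
ft_force: [0.8, -0.8, -0.2]
grip_width: 0.0853
```

```bash
python3 -c "from h import *; go(.58,-.14,.25,87.8)"
```

```text
t 0.52 pos [ 0.3067 -0.3871  0.2281] yaw 52.17 F [ 0.8 -0.8 -0.2] w 0.0853 | shift [36.28  6.43 -2.16] turn -35.63 q6 -27.6
```

>>> {"method": "apply_moves", "body": {"motion": [{"tx": 36.3,"ty": 6.4,"tz": -2.2,"turn": -35.6,"jaw": 1},{"tx": 36.3,"ty": 6.4,"tz": -2.2,"turn": -35.6,"jaw": 1},{"tx": 36.3,"ty": 6.4,"tz": -2.2,"turn": -35.6,"jaw": 1},{"tx": 36.3,"ty": 6.4,"tz": -2.2,"turn": -35.6,"jaw": 1},{"tx": 36.3,"ty": 6.4,"tz": -2.2,"turn": -35.6,"jaw": 1}]}}

```text
time_s: 0.93
position: [0.4608, -0.2471, 0.2406]
tool_rot: [[0.035, 0.999, -0.0], [0.999, -0.035, 0.002], [0.002, -0.0, -1.0]]
ft_force: [0.4, -0.9, 0.8]
grip_width: 0.0857
```

```bash
python3 -c "from h import *; go(.58,-.14,.25,87.8)"
```

```text
t 0.93 pos [ 0.4608 -0.2471  0.2406] yaw 88.0 F [ 0.4 -0.9  0.8] w 0.0857 | shift [11.12 11.54 -0.93] turn 0.2 q6 -39.2
```

>>> {"method": "apply_moves", "body": {"motion": [{"tx": 16.0,"ty": 8.5,"tz": -0.9,"turn": 0.2,"jaw": 1},{"tx": 16.0,"ty": 8.5,"tz": -0.9,"turn": 0.2,"jaw": 1},{"tx": 16.0,"ty": 8.5,"tz": -0.9,"turn": 0.2,"jaw": 1},{"tx": 16.0,"ty": 8.5,"tz": -0.9,"turn": 0.2,"jaw": 1},{"tx": 16.0,"ty": 8.5,"tz": -0.9,"turn": 0.2,"jaw": 1}]}}

```text
time_s: 1.35
position: [0.5528, -0.0859, 0.2497]
tool_rot: [[0.035, 0.999, -0.0], [0.999, -0.035, 0.003], [0.003, -0.0, -1.0]]
ft_force: [0.2, -0.1, -0.5]
grip_width: 0.0853
```

>>> {"method": "apply_moves", "body": {"motion": [{"tx": 0,"ty": 0,"tz": 0,"turn": 0,"jaw": 1},{"tx": 0,"ty": 0,"tz": 0,"turn": 0,"jaw": 1},{"tx": 0,"ty": 0,"tz": 0,"turn": 0,"jaw": 1}]}}

```text
time_s: 1.6
position: [0.5523, -0.0865, 0.2494]
tool_rot: [[0.035, 0.999, -0.001], [0.999, -0.035, 0.003], [0.003, -0.001, -1.0]]
ft_force: [0.7, -0.3, -0.3]
grip_width: 0.0852
```

Run:
```python
from h import *
go(.58,-.14,.25,87.8)
im,d=snap('wrist','w1')
cv2.imwrite('pics/w1b.png',cv2.resize(im[:,:,::-1],(800,600),interpolation=cv2.INTER_CUBIC))
```

```text
t 1.6 pos [ 0.5523 -0.0865  0.2494] yaw 87.99 F [ 0.7 -0.3 -0.3] w 0.0852 | shift [-5.25  2.95 -0.08] turn 0.19 q6 -19.1
```

View pics/w1b.png

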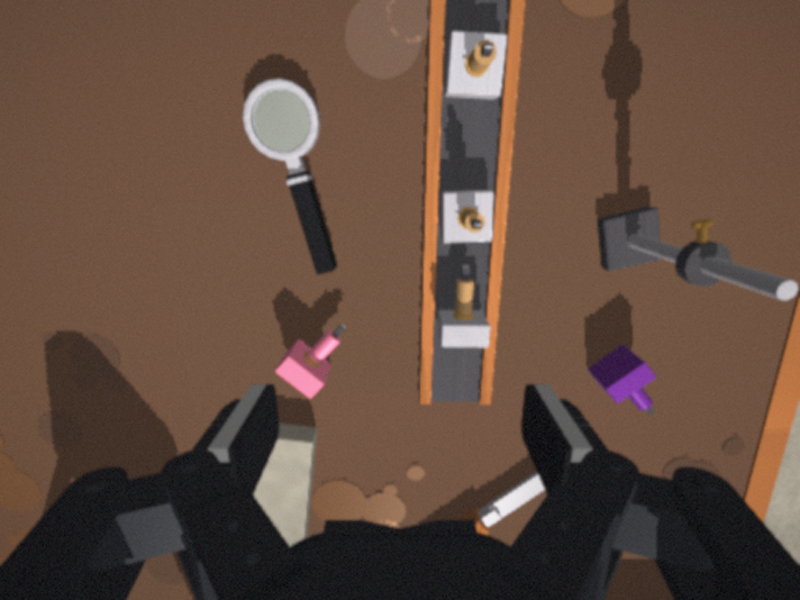

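The wrist view shows it clearly:
- **Fallen holder:** foot (465,330), stem (465,298), bit (467,270).
- **Close neighbour:** (468,216).
- **Loupe:** ring (282,120), handle (300,180)–(325,270).
- **Collar:** (702,262), with the brass screw at (702,228).

Next I'll measure by segmentation and depth.

```bash
cat > m.py <<'E'
from h import *
f=np.load('pics/w1.npz'); im,d,W=f['im'],f['d'],f['W']
X,Y,Z=W[...,0],W[...,1],W[...,2]; v,u=np.mgrid[:384,:512]
def box(x0,x1,y0,y1): # in 800 px
    return (u>=x0*.64)&(u<x1*.64)&(v>=y0*.64)&(v<y1*.64)&(d>0)
def st(n,m):
    p=W[m]; print(n,m.sum(),'med',np.median(p,0).round(4),'lo',np.percentile(p,3,0).round(4),'hi',np.percentile(p,97,0).round(4))
st('bench',box(360,420,250,350)); st('strip',box(440,480,360,395))
st('fallen foot top',box(435,495,305,350)&(Z>.044)&(Z<.056))
st('stem',box(445,485,275,315)&(Z>.026)&(Z<.044))
st('bit',box(455,480,255,276)&(Z>.018)&(Z<.04))
st('nb foot',box(435,500,180,250)&(Z>.02)&(Z<.032))
st('nb foot2',box(440,510,25,105)&(Z>.02)&(Z<.032))
m=box(240,322,75,165)&(Z>.008)&(Z<.03); c,r=cv2.minEnclosingCircle(W[m][:,:2].astype(np.float32)); print('ring',c,r); st('ring',m)
h=box(285,345,170,280)&(Z>.015)&(Z<.03); st('handle',h); print(cv2.minAreaRect(W[h][:,:2].astype(np.float32)))
st('left rail',box(420,445,100,400)&(Z>.007)&(Z<.013)); st('right rail',box(480,520,100,400)&(Z>.007)&(Z<.013))
co=box(675,732,238,288)&(Z>.09)&(Z<.16); st('collar',co); print(np.histogram(Z[co],np.arange(.09,.16,.003)))
E
python3 m.py
```

```text
bench 2425 med [ 0.5403 -0.1344  0.0008] lo [ 0.5119 -0.1857 -0.0006] hi [ 0.5683 -0.0867  0.0023]
strip 569 med [ 0.6115 -0.2224  0.0049] lo [ 0.5905 -0.242   0.0034] hi [ 0.6312 -0.2036  0.0064]
fallen foot top 478 med [ 0.6083 -0.156   0.0486] lo [ 0.5881 -0.1678  0.0448] hi [ 0.6293 -0.146   0.05  ]
stem 261 med [ 0.6097 -0.1242  0.0332] lo [ 0.602  -0.1413  0.0281] hi [ 0.6175 -0.107   0.0356]
bit 30 med [ 0.611  -0.1002  0.029 ] lo [ 0.6085 -0.1047  0.0268] hi [ 0.6135 -0.0962  0.0309]
nb foot 856 med [ 0.6088 -0.0488  0.0268] lo [ 0.591  -0.0732  0.0244] hi [ 0.6335 -0.0314  0.0288]
nb foot2 1141 med [0.6138 0.065  0.0269] lo [0.5963 0.0467 0.0246] hi [0.6387 0.0891 0.0298]
ring (0.45440977811813354, 0.029707234352827072) 0.03493848443031311
ring 2019 med [0.4549 0.0332 0.0148] lo [0.4272 0.0031 0.0122] hi [0.4826 0.0603 0.0189]
handle 913 med [ 0.4724 -0.0508  0.0227] lo [ 0.4585 -0.0962  0.0172] hi [ 0.4866 -0.0104  0.0243]
((0.47190725803375244, -0.053176067769527435), (0.018326031044125557, 0.09533197432756424), 11.633055686950684)
left rail 1615 med [ 0.58   -0.0734  0.0107] lo [ 0.5702 -0.2308  0.0089] hi [0.5898 0.0391 0.0122]
right rail 1565 med [ 0.6436 -0.0712  0.0108] lo [ 0.6338 -0.233   0.0087] hi [0.6526 0.0378 0.0124]
collar 890 med [ 0.7615 -0.0773  0.1178] lo [ 0.7515 -0.0932  0.1074] hi [ 0.7772 -0.0651  0.1444]
(array([  7,   0,   0,   0,   0,  30,  41,  61, 125, 394,  28,  20,  26,
        25,  24,  29,  26,  25,  22,   7,   0,   0,   0]), array([0.09 , 0.093, 0.096, 0.099, 0.102, 0.105, 0.108, 0.111, 0.114,
       0.117, 0.12 , 0.123, 0.126, 0.129, 0.132, 0.135, 0.138, 0.141,
       0.144, 0.147, 0.15 , 0.153, 0.156, 0.159]))
```

```bash
python3 -c "from h import *; go(.6105,-.106,.029,87.6)"
```

```text
t 1.65 pos [ 0.5522 -0.087   0.2495] yaw 87.93 F [-0.1 -0.6 -0.6] w 0.0853 | shift [-1.75  5.92 22.04] turn 0.33 q6 -19.1
```

>>> {"method": "apply_moves", "body": {"motion": [{"tx": -1.7,"ty": 5.9,"tz": 4,"turn": 0.3,"jaw": 0},{"tx": -1.7,"ty": 5.9,"tz": 8,"turn": 0.3,"jaw": 0},{"tx": -1.7,"ty": 5.9,"tz": 11,"turn": 0.3,"jaw": 0},{"tx": -1.7,"ty": 5.9,"tz": 14,"turn": 0.3,"jaw": 0},{"tx": -1.7,"ty": 5.9,"tz": 14,"turn": 0.3,"jaw": 0}]}}

```text
time_s: 2.07
position: [0.6067, -0.1063, 0.1017]
tool_rot: [[0.044, 0.999, -0.014], [0.999, -0.044, 0.007], [0.007, -0.015, -1.0]]
ft_force: [-0.6, -0.2, -2.7]
grip_width: 0.0425
```

```bash
python3 -c "
from h import *; go(.6105,-.106,.029,87.6)
im,d=snap('wrist','w2')
cv2.imwrite('pics/w2b.png',cv2.resize(im[:,:,::-1],(800,600),interpolation=cv2.INTER_CUBIC))"
```

```text
t 2.07 pos [ 0.6067 -0.1063  0.1017] yaw 87.5 F [-0.6 -0.2 -2.7] w 0.0425 | shift [-0.    0.49  7.27] turn -0.1 q6 -18.5
```

View pics/w2b.png

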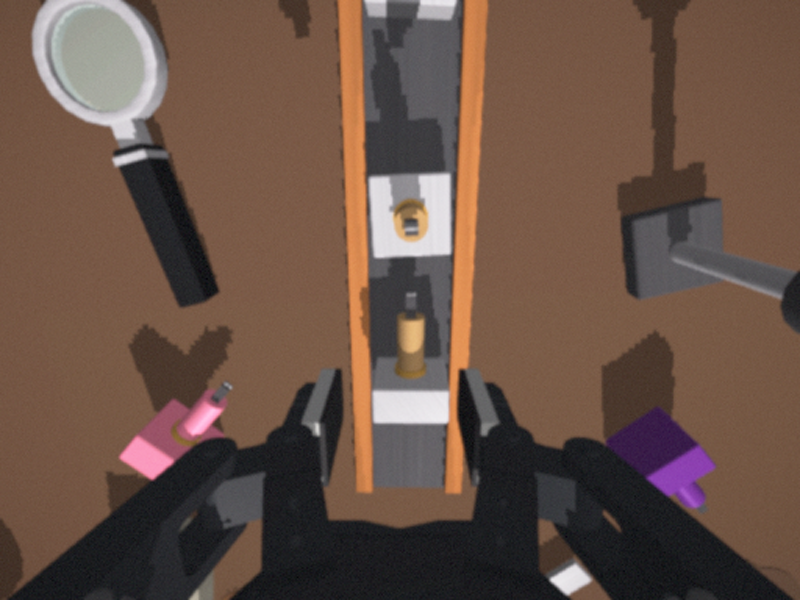

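The jaws are lined up across the stem at (411,345), and the bit is at (411,300). The neighbour's foot edge is at row 257, so there's a clear gap. I'll re-measure quickly from this closer frame.

Run:
```python
from h import *
f=np.load('pics/w2.npz'); W,d=f['W'],f['d']; v,u=np.mgrid[:384,:512]
def st(n,m):
    p=W[m]; print(n,m.sum(),'med',np.median(p,0).round(4),'lo',np.percentile(p,3,0).round(4),'hi',np.percentile(p,97,0).round(4))
def box(x0,x1,y0,y1): return (u>=x0*.64)&(u<x1*.64)&(v>=y0*.64)&(v<y1*.64)&(d>0)
Z=W[...,2]
st('stem',box(395,428,305,365)&(Z>.026)&(Z<.04)); st('bit',box(400,422,288,312)&(Z>.022)&(Z<.033))
st('foot',box(365,455,350,425)&(Z>.046)&(Z<.056)); st('nb',box(365,455,170,262)&(Z>.022)&(Z<.032))
m=box(365,455,250,490)&(Z<.008);st('strip',m)
```

```text
stem 573 med [ 0.6105 -0.1213  0.0333] lo [ 0.6029 -0.1374  0.0284] hi [ 0.6176 -0.1051  0.0354]
bit 71 med [ 0.6117 -0.1009  0.0296] lo [ 0.6091 -0.1059  0.0264] hi [ 0.6138 -0.0964  0.0309]
foot 1101 med [ 0.6088 -0.1558  0.0487] lo [ 0.5884 -0.1668  0.0469] hi [ 0.6293 -0.1459  0.0498]
nb 2237 med [ 0.6128 -0.0489  0.0268] lo [ 0.5922 -0.073   0.0255] hi [ 0.6338 -0.0315  0.0286]
strip 5044 med [ 0.608  -0.1343  0.0048] lo [ 0.5828 -0.2488  0.0034] hi [ 0.6349 -0.081   0.0062]
```

>>> {"method": "apply_moves", "body": {"motion": [{"tx": 0,"ty": 0.4,"tz": 3,"turn": 0,"jaw": 0},{"tx": 0,"ty": 0.4,"tz": 5,"turn": 0,"jaw": 0},{"tx": 0,"ty": 0.4,"tz": 5,"turn": 0,"jaw": 0}]}}

```text
time_s: 2.37
position: [0.611, -0.1071, 0.0557]
tool_rot: [[0.044, 0.999, -0.011], [0.999, -0.044, 0.006], [0.006, -0.011, -1.0]]
ft_force: [-1.1, -0.5, -0.2]
grip_width: 0.0429
```

```bash
python3 -c "from h import *; go(.6105,-.106,.029,87.6)"
```

```text
t 2.37 pos [ 0.611  -0.1071  0.0557] yaw 87.45 F [-1.1 -0.5 -0.2] w 0.0429 | shift [ 0.1  -0.02  2.67] turn -0.15 q6 -18.4
```

>>> {"method": "apply_moves", "body": {"motion": [{"tx": 0.2,"ty": 0,"tz": 2.6,"turn": 0,"jaw": 0},{"tx": 0.2,"ty": 0,"tz": 2.6,"turn": 0,"jaw": 0},{"tx": 0.2,"ty": 0,"tz": 2.6,"turn": 0,"jaw": -1},{"tx": 0.2,"ty": 0,"tz": 2.6,"turn": 0,"jaw": -1},{"tx": 0.2,"ty": 0,"tz": 2.6,"turn": 0,"jaw": -1}], "squeeze": 20}}

```text
time_s: 2.78
position: [0.6118, -0.1055, 0.0322]
tool_rot: [[0.045, 0.999, -0.008], [0.999, -0.045, 0.005], [0.005, -0.008, -1.0]]
ft_force: [0.5, 0.7, 0.3]
grip_width: 0.0069
```

>>> {"method": "apply_moves", "body": {"motion": [{"tx": 0,"ty": 0,"tz": 0,"turn": 0,"jaw": -1},{"tx": 0,"ty": 0,"tz": 0,"turn": 0,"jaw": -1},{"tx": 0,"ty": 0,"tz": 0,"turn": 0,"jaw": -1}], "squeeze": 20}}

```text
time_s: 3.03
position: [0.6121, -0.1056, 0.033]
tool_rot: [[0.045, 0.999, -0.007], [0.999, -0.044, 0.004], [0.004, -0.007, -1.0]]
ft_force: [-0.6, 0.9, 0.3]
grip_width: -0.0002
```

```bash
python3 -c "
from h import *; go(.6105,-.106,.029,87.6)
im,d=snap('wrist','w3')
cv2.imwrite('pics/w3b.png',cv2.resize(im[120:384,150:400,::-1],(750,792)[:1]+(600,),interpolation=cv2.INTER_CUBIC))"
```

```text
t 3.03 pos [ 0.6121 -0.1056  0.033 ] yaw 87.45 F [-0.6  0.9  0.3] w -0.0002 | shift [-0.05 -0.15  0.4 ] turn -0.15 q6 -18.2
```

View pics/w3b.png

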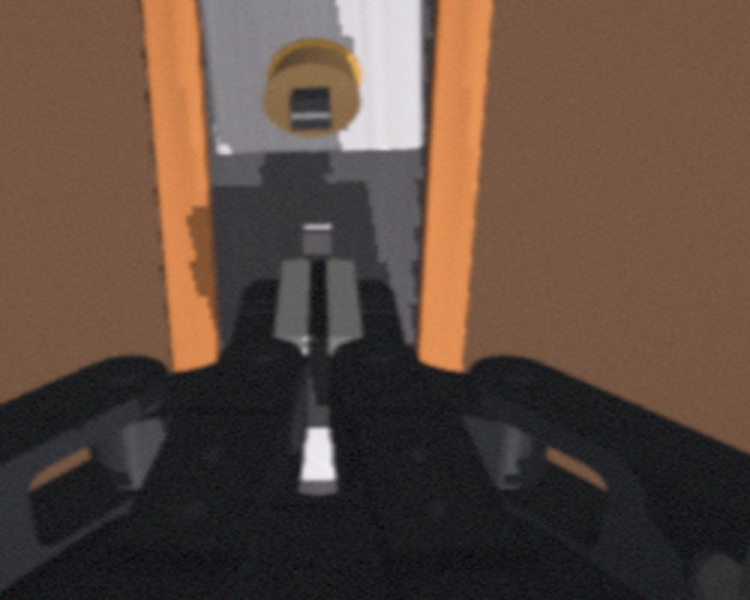

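Run:
```python
from h import *
f=np.load('pics/w3.npz'); W,d=f['W'],f['d']
def c(x,y): return int(120+y/600*264),int(150+x/3)
for x,y in ((318,228),(318,238),(318,248),(295,265),(295,280),(295,330),(340,300),(318,300),(318,330),(318,390),(318,415),(318,440),(318,455),(318,475),(318,488)):
    print(x,y,W[c(x,y)].round(4))
```

```text
318 228 [ 0.6121 -0.0975  0.0262]
318 238 [ 0.6121 -0.0988  0.0296]
318 248 [ 0.6119 -0.1024  0.0296]
295 265 [ 0.608  -0.0939  0.0561]
295 280 [ 0.6082 -0.094   0.0641]
295 330 [ 0.6089 -0.0943  0.0845]
340 300 [ 0.616  -0.0947  0.0728]
318 300 [ 0.6125 -0.0945  0.0729]
318 330 [ 0.6125 -0.0947  0.0842]
318 390 [ 0.612  -0.1071  0.0864]
318 415 [ 0.6118 -0.1127  0.087 ]
318 440 [ 0.6098 -0.1533  0.0483]
318 455 [ 0.6095 -0.1586  0.0486]
318 475 [ 0.6092 -0.1663  0.0482]
318 488 [ 0.6068 -0.2147  0.0042]
```

Run:
```python
from h import *
print(env.tip_extent,[a for a in dir(env) if not a.startswith('_')])
f=np.load('pics/w3.npz'); W,d=f['W'],f['d']
for x in (290,300,312,318,324,340):
    print(x,[tuple(W[int(120+y/600*264),int(150+x/3)].round(3)) for y in (250,255,260,265,270)])
p,R,t=cam('wrist'); s=telemetry.observe(); print((s['tool_rot'].T@(-R.T@t-s['position'])).round(3),s['position'])
```

```text
0.017 ['MotionError', 'tip_extent']
290 [(np.float64(0.604), np.float64(-0.114), np.float64(0.006)), (np.float64(0.603), np.float64(-0.117), np.float64(0.004)), (np.float64(0.603), np.float64(-0.118), np.float64(0.005)), (np.float64(0.607), np.float64(-0.095), np.float64(0.055)), (np.float64(0.607), np.float64(-0.095), np.float64(0.057))]
300 [(np.float64(0.607), np.float64(-0.114), np.float64(0.006)), (np.float64(0.607), np.float64(-0.117), np.float64(0.004)), (np.float64(0.607), np.float64(-0.11), np.float64(0.022)), (np.float64(0.609), np.float64(-0.094), np.float64(0.057)), (np.float64(0.609), np.float64(-0.095), np.float64(0.057))]
312 [(np.float64(0.611), np.float64(-0.103), np.float64(0.03)), (np.float64(0.61), np.float64(-0.105), np.float64(0.029)), (np.float64(0.61), np.float64(-0.105), np.float64(0.031)), (np.float64(0.611), np.float64(-0.095), np.float64(0.055)), (np.float64(0.611), np.float64(-0.095), np.float64(0.057))]
318 [(np.float64(0.612), np.float64(-0.103), np.float64(0.03)), (np.float64(0.612), np.float64(-0.105), np.float64(0.029)), (np.float64(0.612), np.float64(-0.106), np.float64(0.029)), (np.float64(0.612), np.float64(-0.095), np.float64(0.055)), (np.float64(0.612), np.float64(-0.094), np.float64(0.058))]
324 [(np.float64(0.613), np.float64(-0.103), np.float64(0.029)), (np.float64(0.613), np.float64(-0.104), np.float64(0.03)), (np.float64(0.613), np.float64(-0.106), np.float64(0.03)), (np.float64(0.614), np.float64(-0.095), np.float64(0.055)), (np.float64(0.613), np.float64(-0.095), np.float64(0.058))]
340 [(np.float64(0.617), np.float64(-0.115), np.float64(0.005)), (np.float64(0.616), np.float64(-0.117), np.float64(0.005)), (np.float64(0.616), np.float64(-0.111), np.float64(0.021)), (np.float64(0.616), np.float64(-0.095), np.float64(0.055)), (np.float64(0.616), np.float64(-0.095), np.float64(0.057))]
[ 0.081 -0.001 -0.159] [ 0.61192593 -0.10553785  0.03267776]
```

Run:
```python
from h import *
p,R,t=cam('wrist'); s=telemetry.observe()
Rt=s['tool_rot'].T@R.T; o=s['tool_rot'].T@(-R.T@t-s['position'])
v,u=np.mgrid[:384,:512]
for n in('w1','w2','w3'):
    d=np.load(f'pics/{n}.npz')['d']
    c=np.stack([(u-p['cx'])/p['fx']*d,(v-p['cy'])/p['fy']*d,d],-1)@Rt.T+o
    m=(d>.02)&(c[...,2]<.03)&(abs(c[...,1])<.07)&(c[...,0]<.04)&(c[...,0]>-.03)
    if n!='w1': m&=c[...,2]<0.0
    q=c[m]; print(n,m.sum(),'x',np.percentile(q[:,0],[2,98]).round(3),'z hist',np.percentile(q[:,2],[1,20,50,80,95,99,99.9]).round(3))
    k=q[:,2]>np.percentile(q[:,2],97); print(q[k].mean(0).round(3), np.percentile(np.abs(q[k][:,1]),[2,98]).round(3), 'min depth',d[m].min())
```

```text
w1 34168 x [-0.008  0.02 ] z hist [-0.112 -0.103 -0.093 -0.08  -0.049 -0.036 -0.031]
[ 0.004 -0.    -0.038] [0.042 0.055] min depth 0.06123644
w2 34442 x [-0.009  0.02 ] z hist [-0.112 -0.102 -0.092 -0.073 -0.047 -0.028 -0.02 ]
[ 0.006 -0.001 -0.03 ] [0.021 0.035] min depth 0.06071293
w3 35553 x [-0.008  0.02 ] z hist [-0.112 -0.103 -0.092 -0.073 -0.054 -0.031 -0.022]
[ 0.009 -0.001 -0.034] [0.    0.014] min depth 0.06091766
```

Depth puts the real fingertips about 21 mm behind the reported TCP when shut, not 17 mm ahead, which explains the empty grasp. I'll cross-check this with the fixed scene camera before going lower.

Run:
```python
from h import *
im,d=snap('scene','s3'); W=np.load('pics/s3.npz')['W']
m=(d>0)&(abs(W[...,0]-.612)<.04)&(abs(W[...,1]+.105)<.02)
z=W[m][:,2]; print(np.histogram(z,np.arange(0,.2,.01)))
p,R,t=cam('scene')
q=R@np.array([.612,-.105,.04])+t; u,v=int(q[0]/q[2]*p['fx']+p['cx']),int(q[1]/q[2]*p['fy']+p['cy']); print(u,v)
c=im[v-70:v+40,u-60:u+60,::-1]; cv2.imwrite('pics/s3c.png',cv2.resize(c,(654,600),interpolation=cv2.INTER_CUBIC))
```

```text
(array([178,  26,  21,   9,   1,  13,  23,  19,  15,  36,  63,  48,  37,
        39,  52,  53,  23,  12,  21]), array([0.  , 0.01, 0.02, 0.03, 0.04, 0.05, 0.06, 0.07, 0.08, 0.09, 0.1 ,
       0.11, 0.12, 0.13, 0.14, 0.15, 0.16, 0.17, 0.18, 0.19]))
224 171
```

View pics/s3c.png

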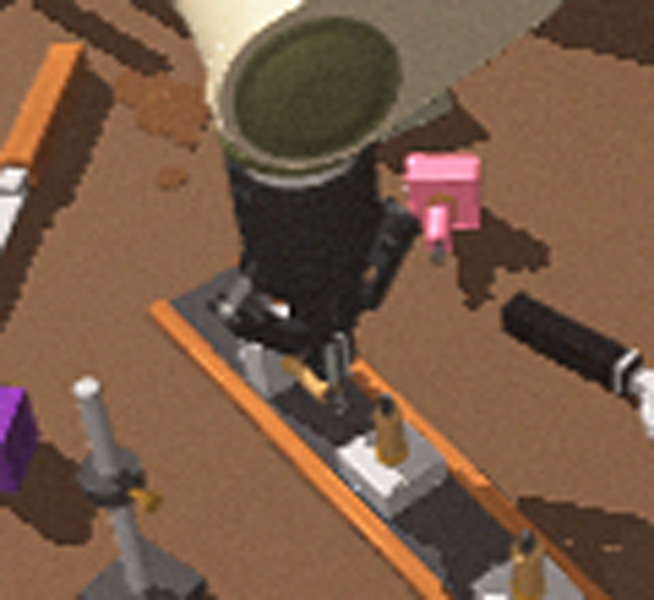

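The scene view confirms it: the shut fingertips hover above the stem at about z 0.05, while the TCP reads 0.033. The holder is untouched. So the real fingers sit about 38 mm higher than the stated tool frame, and I'll use tip = reported z + 21 mm. I'll open narrowly, descend in steps and watch the force.

>>> {"method": "apply_moves", "body": {"motion": [{"tx": 0,"ty": 0,"tz": 0,"turn": 0,"jaw": -0.35},{"tx": 0,"ty": 0,"tz": 0,"turn": 0,"jaw": -0.35},{"tx": 0,"ty": 0,"tz": 1.0,"turn": 0,"jaw": -0.35},{"tx": 0,"ty": 0,"tz": 2.0,"turn": 0,"jaw": -0.35},{"tx": 0,"ty": 0,"tz": 2.5,"turn": 0,"jaw": -0.35}]}}

```text
time_s: 3.55
position: [0.6108, -0.1051, 0.0054]
tool_rot: [[0.045, 0.999, -0.01], [0.999, -0.044, 0.006], [0.005, -0.01, -1.0]]
ft_force: [-0.1, -0.0, -0.7]
grip_width: 0.0277
```

>>> {"method": "apply_moves", "body": {"motion": [{"tx": 0,"ty": 0,"tz": 0.5,"turn": 0,"jaw": -0.35},{"tx": 0,"ty": 0,"tz": 1.0,"turn": 0,"jaw": -0.35},{"tx": 0,"ty": 0,"tz": 1.0,"turn": 0,"jaw": -0.35}]}}

```text
time_s: 3.8
position: [0.61, -0.1048, -0.0061]
tool_rot: [[0.045, 0.999, -0.012], [0.999, -0.044, 0.007], [0.006, -0.012, -1.0]]
ft_force: [-0.4, -0.5, -0.7]
grip_width: 0.0276
```

```bash
python3 -c "from h import *; go(.6115,-.1055,-.008,87.6)"
```

```text
t 3.8 pos [ 0.61   -0.1048 -0.0061] yaw 87.45 F [-0.4 -0.5 -0.7] w 0.0276 | shift [-0.07  0.15  0.18] turn -0.15 q6 -18.2
```

>>> {"method": "apply_moves", "body": {"motion": [{"tx": 0,"ty": 0.1,"tz": 0.1,"turn": 0,"jaw": -1},{"tx": 0,"ty": 0.1,"tz": 0.1,"turn": 0,"jaw": -1},{"tx": 0,"ty": 0.1,"tz": 0.1,"turn": 0,"jaw": -1},{"tx": 0,"ty": 0.1,"tz": 0.1,"turn": 0,"jaw": -1}], "squeeze": 20}}

```text
time_s: 4.13
position: [0.6112, -0.105, -0.0069]
tool_rot: [[0.045, 0.999, -0.012], [0.999, -0.044, 0.006], [0.006, -0.012, -1.0]]
ft_force: [-1.0, -0.4, -0.4]
grip_width: 0.0143
```

>>> {"method": "apply_moves", "body": {"motion": [{"tx": -0.4,"ty": 0,"tz": -0.8,"turn": 0,"jaw": -1},{"tx": -0.8,"ty": 0,"tz": -1.5,"turn": 0,"jaw": -1},{"tx": -1.4,"ty": 0,"tz": -2.1,"turn": 0,"jaw": -1},{"tx": -2.0,"ty": 0,"tz": -2.7,"turn": 0,"jaw": -1},{"tx": -2.0,"ty": 0,"tz": -2.7,"turn": 0,"jaw": -1}]}}

```text
time_s: 4.55
position: [0.6113, -0.1269, 0.0216]
tool_rot: [[0.046, 0.999, -0.009], [0.999, -0.046, 0.005], [0.004, -0.009, -1.0]]
ft_force: [0.4, -0.3, -1.6]
grip_width: 0.0143
```

Run:
```python
from h import *
go(.6115,-.1055,-.008,87.6)
im,d=snap('scene','s4')
u,v=224,171
c=im[v-70:v+40,u-60:u+60,::-1]; a=cv2.resize(c,(400,367),interpolation=cv2.INTER_CUBIC)
im,d=snap('wrist','w4'); b=cv2.resize(im[100:384,150:400,::-1],(323,367),interpolation=cv2.INTER_CUBIC)
cv2.imwrite('pics/c4.png',np.hstack([a,b]))
```

```text
t 4.55 pos [ 0.6113 -0.1269  0.0216] yaw 87.38 F [ 0.4 -0.3 -1.6] w 0.0143 | shift [ 2.13 -0.05  2.97] turn -0.22 q6 -20.0
```

View pics/c4.png

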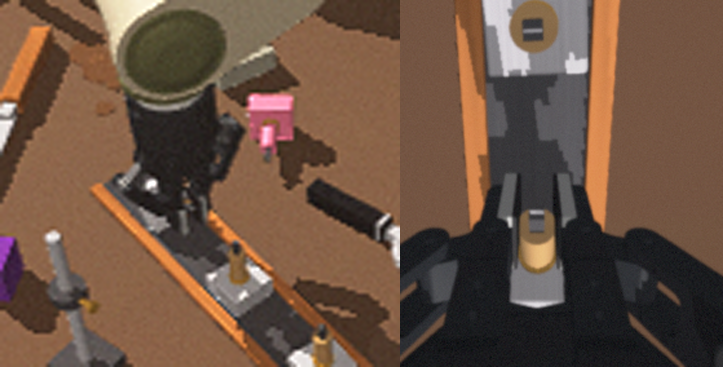

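The wrist view (right half) shows the bit turning toward the camera at (537,225) with the foot behind it, so the holder is pivoting in the pads as planned. I'll continue the arc.

>>> {"method": "apply_moves", "body": {"motion": [{"tx": -1.2,"ty": 0,"tz": -0.6,"turn": 0,"jaw": -1},{"tx": -2.4,"ty": 0,"tz": -1.0,"turn": 0,"jaw": -1},{"tx": -3.6,"ty": 0,"tz": -1.0,"turn": 0,"jaw": -1},{"tx": -4.6,"ty": 0,"tz": -0.9,"turn": 0,"jaw": -1},{"tx": -4.6,"ty": 0,"tz": -0.9,"turn": 0,"jaw": -1}]}}

```text
time_s: 5.07
position: [0.6083, -0.1742, 0.0286]
tool_rot: [[0.048, 0.999, -0.011], [0.999, -0.048, 0.006], [0.005, -0.012, -1.0]]
ft_force: [0.4, 0.4, -1.8]
grip_width: 0.0142
```

Run:
```python
from h import *
go(.6115,-.1055,-.008,87.6)
im,d=snap('scene','s5')
c=im[90:190,150:270,::-1]; a=cv2.resize(c,(480,400),interpolation=cv2.INTER_CUBIC)
im,d=snap('wrist','w5'); b=cv2.resize(im[100:384,170:380,::-1],(296,400),interpolation=cv2.INTER_CUBIC)
cv2.imwrite('pics/c5.png',np.hstack([a,b]))
```

```text
t 5.07 pos [ 0.6083 -0.1742  0.0286] yaw 87.26 F [ 0.4  0.4 -1.8] w 0.0142 | shift [6.86 0.03 3.7 ] turn -0.34 q6 -24.0
```

View pics/c5.png

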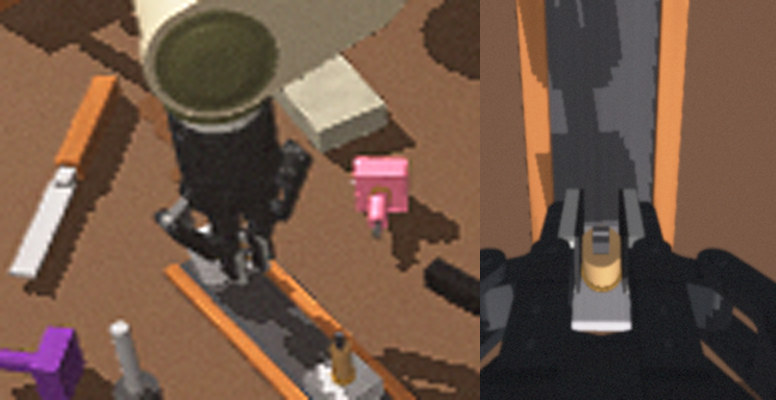

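Run:
```python
from h import *
for n in('w4','w5'):
    f=np.load(f'pics/{n}.npz'); W,im=f['W'],f['im'].astype(int)
    x0,y0,sx,sy=(170,100,210/296,284/400) if n=='w5' else (150,100,250/323,284/367)
    off=480 if n=='w5' else 400
    P=(lambda x,y:W[int(y0+y*sy),int(x0+(x-off)*sx)])
    pts=[(600,y) for y in range(225,336,6)] if n=='w5' else [(537,y) for y in range(210,311,6)]
    print(n); print(np.array([P(*p) for p in pts]).round(4))
```

```text
w4
[[ 0.6112 -0.1206  0.061 ]
 [ 0.6112 -0.1215  0.064 ]
 [ 0.6111 -0.1242  0.0634]
 [ 0.6108 -0.1292  0.0603]
 [ 0.6106 -0.1333  0.0588]
 [ 0.6106 -0.134   0.0611]
 [ 0.6105 -0.1367  0.0616]
 [ 0.6101 -0.1434  0.0571]
 [ 0.6099 -0.1488  0.0536]
 [ 0.6095 -0.1556  0.0495]
 [ 0.6092 -0.1616  0.0457]
 [ 0.6089 -0.1674  0.0433]
 [ 0.6089 -0.1684  0.0464]
 [ 0.6088 -0.1701  0.0478]
 [ 0.6088 -0.1718  0.05  ]
 [ 0.6087 -0.1733  0.0523]
 [ 0.6086 -0.1768  0.0518]]
w5
[[ 0.6054 -0.2043  0.005 ]
 [ 0.6081 -0.168   0.0696]
 [ 0.6081 -0.1685  0.0722]
 [ 0.608  -0.1702  0.0731]
 [ 0.6077 -0.1752  0.0691]
 [ 0.6074 -0.1812  0.065 ]
 [ 0.6074 -0.1816  0.0678]
 [ 0.6074 -0.1825  0.0698]
 [ 0.607  -0.1889  0.0648]
 [ 0.6065 -0.1971  0.0585]
 [ 0.6061 -0.2052  0.0519]
 [ 0.6058 -0.2095  0.0503]
 [ 0.6056 -0.214   0.0486]
 [ 0.6055 -0.2158  0.0508]
 [ 0.6055 -0.217   0.0529]
 [ 0.6055 -0.2175  0.0556]
 [ 0.6054 -0.22    0.0561]
 [ 0.605  -0.2274  0.0525]
 [ 0.6016 -0.2824  0.0012]]
```

The depth fit says the holder rose to about 38° and then friction in the pads held it, with the foot hanging just off the strip. A quick upward jerk should swing the heavy foot down further. There is free space above.

>>> {"method": "apply_moves", "body": {"motion": [{"tx": 0,"ty": 0,"tz": -4.1,"turn": 0,"jaw": -1},{"tx": 0,"ty": 0,"tz": -4.1,"turn": 0,"jaw": -1},{"tx": 0,"ty": 0,"tz": 0,"turn": 0,"jaw": -1},{"tx": 0,"ty": 0,"tz": -4.1,"turn": 0,"jaw": -1},{"tx": 0,"ty": 0,"tz": -4.1,"turn": 0,"jaw": -1}]}}

```text
time_s: 5.58
position: [0.6099, -0.1722, 0.0701]
tool_rot: [[0.046, 0.999, -0.012], [0.999, -0.046, 0.007], [0.006, -0.012, -1.0]]
ft_force: [1.3, -0.7, 1.3]
grip_width: 0.0144
```

```bash
cat > tilt.py <<'E'
from h import *
import sys
def tilt(name):
    go(.607,-.174,.02,87.6)
    snap('wrist',name); f=np.load(f'pics/{name}.npz'); W=f['W']; im=f['im']
    hsv=cv2.cvtColor(im,cv2.COLOR_RGB2HSV); s=telemetry.observe()['position']
    m=(hsv[...,1]>70)&(hsv[...,0]<28)&(abs(W[...,0]-s[0])<.010)&(abs(W[...,1]-s[1])<.05)&(W[...,2]>.02)&(W[...,2]<s[2]+.08)
    p=W[m]; print(m.sum(),p.min(0).round(3),p.max(0).round(3))
    col=[(W[r,c]) for r in range(384) for c in [int(np.median(np.where(m)[1]))] if abs(W[r,c,1]-s[1])<.06 and .01<W[r,c,2]<s[2]+.06]
    print(np.array(col)[::3].round(4))
tilt(sys.argv[1])
E
python3 tilt.py w6
```

```text
t 5.58 pos [ 0.6099 -0.1722  0.0701] yaw 87.38 F [ 1.3 -0.7  1.3] w 0.0144 | shift [-0.22 -0.22  5.01] turn -0.22 q6 -23.9
648 [ 0.601 -0.204  0.087] [ 0.619 -0.168  0.141]
[[ 0.609  -0.1832  0.0664]
 [ 0.609  -0.1841  0.0688]
 [ 0.609  -0.1854  0.0704]
 [ 0.6089 -0.1867  0.0719]
 [ 0.6089 -0.1886  0.0725]
 [ 0.6088 -0.1902  0.0736]
 [ 0.61   -0.1718  0.1058]
 [ 0.6099 -0.1734  0.1062]
 [ 0.6098 -0.1753  0.1061]
 [ 0.6102 -0.1692  0.1177]
 [ 0.6102 -0.1693  0.12  ]
 [ 0.6102 -0.1706  0.1205]
 [ 0.6101 -0.1723  0.1203]
 [ 0.6101 -0.1734  0.1211]
 [ 0.6096 -0.1819  0.1122]
 [ 0.6096 -0.1827  0.1135]
 [ 0.6095 -0.1841  0.114 ]
 [ 0.6081 -0.208   0.0866]
 [ 0.6081 -0.209   0.0881]
 [ 0.6081 -0.2101  0.0896]
 [ 0.608  -0.2122  0.0898]
 [ 0.6079 -0.2132  0.0912]
 [ 0.6078 -0.2155  0.0912]
 [ 0.6078 -0.2169  0.0922]
 [ 0.6077 -0.2184  0.0931]]
```

The jerk worked: the shoulder slope now puts the holder at about 53°, which is 37° from upright. I'll repeat it once more.

>>> {"method": "apply_moves", "body": {"motion": [{"tx": 0,"ty": 0,"tz": -4.1,"turn": 0,"jaw": -1},{"tx": 0,"ty": 0,"tz": -4.1,"turn": 0,"jaw": -1},{"tx": 0,"ty": 0,"tz": 0,"turn": 0,"jaw": -1},{"tx": 0,"ty": 0,"tz": -4.1,"turn": 0,"jaw": -1},{"tx": 0,"ty": 0,"tz": -4.1,"turn": 0,"jaw": -1}]}}

```text
time_s: 6.05
position: [0.612, -0.1729, 0.1148]
tool_rot: [[0.045, 0.999, -0.004], [0.999, -0.045, 0.003], [0.003, -0.004, -1.0]]
ft_force: [0.7, -0.6, 1.7]
grip_width: 0.0138
```

>>> {"method": "apply_moves", "body": {"motion": [{"tx": 0,"ty": 0,"tz": 4.1,"turn": 0,"jaw": -1},{"tx": 0,"ty": 0,"tz": 4.1,"turn": 0,"jaw": -1},{"tx": 0,"ty": 0,"tz": 0,"turn": 0,"jaw": -1},{"tx": 0,"ty": 0,"tz": 0,"turn": 0,"jaw": -1},{"tx": 0,"ty": 0,"tz": 0,"turn": 0,"jaw": -1}]}}

```text
time_s: 6.47
position: [0.6138, -0.1736, 0.1196]
tool_rot: [[0.045, 0.999, 0.004], [0.999, -0.045, -0.001], [-0.001, 0.005, -1.0]]
ft_force: [0.5, 0.1, -1.6]
grip_width: 0.0144
```

```bash
python3 tilt.py w7
```

```text
t 6.47 pos [ 0.6138 -0.1736  0.1196] yaw 87.42 F [ 0.5  0.1 -1.6] w 0.0144 | shift [-0.06 -0.72  9.95] turn -0.18 q6 -23.9
636 [ 0.604 -0.195  0.125] [ 0.621 -0.169  0.186]
[[ 0.6131 -0.1827  0.1166]
 [ 0.613  -0.1838  0.1186]
 [ 0.6129 -0.1855  0.1195]
 [ 0.6129 -0.1871  0.1207]
 [ 0.6128 -0.189   0.1213]
 [ 0.6127 -0.1904  0.1226]
 [ 0.6126 -0.1914  0.1245]
 [ 0.6132 -0.1742  0.1543]
 [ 0.6132 -0.1751  0.1556]
 [ 0.6131 -0.1762  0.1567]
 [ 0.6134 -0.1695  0.1689]
 [ 0.6133 -0.1709  0.1692]
 [ 0.6133 -0.1714  0.1709]
 [ 0.6132 -0.1732  0.1706]
 [ 0.6131 -0.1747  0.1709]
 [ 0.6128 -0.1833  0.1619]
 [ 0.6127 -0.1844  0.1629]
 [ 0.6127 -0.1851  0.1643]
 [ 0.6118 -0.2092  0.1373]
 [ 0.6117 -0.2114  0.1374]
 [ 0.6116 -0.2129  0.1383]
 [ 0.6115 -0.2147  0.1389]
 [ 0.6114 -0.216   0.14  ]
 [ 0.6114 -0.2172  0.1412]
 [ 0.6113 -0.2192  0.1416]]
```

```bash
python3 -c "from h import *; go(.6095,-.134,.026,87.5)"
python3 - <<'E'
import numpy as np
f=np.load('pics/w1.npz');W,im,d=f['W'],f['im'],f['d']
for a,b in((.565,.595),(.625,.66)):
    m=(W[...,0]>a)&(W[...,0]<b)&(W[...,2]>.0085)&(W[...,2]<.0135)&(W[...,1]<.03)&(W[...,1]>-.24)
    print(np.polyfit(W[m][:,1],W[m][:,0],1), W[m][:,1].min())
E
```

```text
t 6.52 pos [ 0.6128 -0.1732  0.1176] yaw 87.42 F [ 0.3 -0.1 -2.6] w 0.014 | shift [ 3.89 -0.52  9.16] turn -0.08 q6 -23.9
[0.0438361  0.58368374] -0.23959332831135677
[0.04269011 0.64719525] -0.23998758633481732
```

>>> {"method": "apply_moves", "body": {"motion": [{"tx": 1.5,"ty": -0.3,"tz": 1.5,"turn": 0,"jaw": -1},{"tx": 3.0,"ty": -0.4,"tz": 3.0,"turn": 0,"jaw": -1},{"tx": 3.9,"ty": -0.4,"tz": 4.5,"turn": 0,"jaw": -1},{"tx": 3.9,"ty": -0.4,"tz": 5.5,"turn": 0,"jaw": -1},{"tx": 3.9,"ty": -0.4,"tz": 6.0,"turn": 0,"jaw": -1}]}}

```text
time_s: 6.93
position: [0.6101, -0.1336, 0.0564]
tool_rot: [[0.044, 0.999, -0.001], [0.999, -0.044, 0.001], [0.001, -0.001, -1.0]]
ft_force: [0.8, -0.5, -1.7]
grip_width: 0.0136
```

```bash
python3 -c "from h import *; go(.6095,-.134,.026,87.5)"; python3 tilt.py w8
```

```text
t 6.93 pos [ 0.6101 -0.1336  0.0564] yaw 87.46 F [ 0.8 -0.5 -1.7] w 0.0136 | shift [-0.04 -0.06  3.04] turn -0.04 q6 -20.7
t 6.93 pos [ 0.6101 -0.1336  0.0564] yaw 87.46 F [ 0.8 -0.5 -1.7] w 0.0136 | shift [-4.05 -0.13  3.64] turn -0.14 q6 -20.7
641 [ 0.6   -0.155  0.062] [ 0.618 -0.123  0.123]
[[ 0.6094 -0.1434  0.0522]
 [ 0.6093 -0.1449  0.0535]
 [ 0.6093 -0.1456  0.0563]
 [ 0.6092 -0.1469  0.0579]
 [ 0.6091 -0.1485  0.059 ]
 [ 0.609  -0.1504  0.0594]
 [ 0.609  -0.1517  0.061 ]
 [ 0.6098 -0.1336  0.0922]
 [ 0.6097 -0.1351  0.0926]
 [ 0.6096 -0.1362  0.0937]
 [ 0.6099 -0.1302  0.105 ]
 [ 0.6099 -0.1313  0.1058]
 [ 0.6098 -0.132   0.1071]
 [ 0.6097 -0.1338  0.1069]
 [ 0.6097 -0.135   0.1076]
 [ 0.6093 -0.1432  0.0991]
 [ 0.6093 -0.1443  0.1   ]
 [ 0.6092 -0.1463  0.0998]
 [ 0.6082 -0.1702  0.0729]
 [ 0.6081 -0.1713  0.0744]
 [ 0.6081 -0.1726  0.0755]
 [ 0.608  -0.1747  0.0757]
 [ 0.6079 -0.1766  0.0762]
 [ 0.6079 -0.1774  0.0779]
 [ 0.6077 -0.1797  0.0779]]
```

>>> {"method": "apply_moves", "body": {"motion": [{"tx": 0,"ty": -0.1,"tz": 1.2,"turn": 0,"jaw": -1},{"tx": 0,"ty": -0.1,"tz": 2.2,"turn": 0,"jaw": -1},{"tx": 0,"ty": -0.1,"tz": 2.9,"turn": 0,"jaw": -1},{"tx": 0,"ty": -0.1,"tz": 2.9,"turn": 0,"jaw": -1}]}}

```text
time_s: 7.32
position: [0.6094, -0.1345, 0.0268]
tool_rot: [[0.045, 0.999, -0.0], [0.999, -0.045, 0.001], [0.001, -0.0, -1.0]]
ft_force: [-0.3, 0.1, 0.2]
grip_width: 0.0141
```

>>> {"method": "apply_moves", "body": {"motion": [{"tx": 0,"ty": 0,"tz": 0.1,"turn": 0,"jaw": -1},{"tx": 0,"ty": 0,"tz": 0.1,"turn": 0,"jaw": -1}]}}

```text
time_s: 7.48
position: [0.61, -0.135, 0.0266]
tool_rot: [[0.046, 0.999, 0.001], [0.999, -0.046, 0.0], [0.0, 0.001, -1.0]]
ft_force: [-0.0, 1.3, 4.5]
grip_width: 0.0141
```

The foot's corner is touching (Fz up by about 6 N). I'll release it now.

>>> {"method": "apply_moves", "body": {"motion": [{"tx": 0,"ty": 0,"tz": -0.1,"turn": 0,"jaw": 0},{"tx": 0,"ty": 0,"tz": -0.1,"turn": 0,"jaw": 0},{"tx": 0,"ty": 0,"tz": -0.1,"turn": 0,"jaw": 0},{"tx": 0,"ty": 0,"tz": -0.1,"turn": 0,"jaw": 0},{"tx": 0,"ty": 0,"tz": -0.1,"turn": 0,"jaw": 0}]}}

```text
time_s: 7.9
position: [0.6099, -0.135, 0.0275]
tool_rot: [[0.046, 0.999, 0.001], [0.999, -0.046, 0.0], [0.0, 0.001, -1.0]]
ft_force: [-0.9, 0.5, -0.4]
grip_width: 0.0426
```

>>> {"method": "apply_moves", "body": {"motion": [{"tx": 0,"ty": 0,"tz": -3,"turn": 0,"jaw": 0},{"tx": 0,"ty": 0,"tz": -6,"turn": 0,"jaw": 0},{"tx": 0,"ty": 0,"tz": -9,"turn": 0,"jaw": 0.3},{"tx": 3,"ty": 0,"tz": -12,"turn": 0,"jaw": 0.3},{"tx": 5,"ty": 0,"tz": -13,"turn": 0,"jaw": 0.3}]}}

```text
time_s: 8.32
position: [0.6133, -0.0848, 0.162]
tool_rot: [[0.047, 0.999, 0.007], [0.999, -0.047, -0.001], [-0.001, 0.007, -1.0]]
ft_force: [1.5, -0.4, -0.3]
grip_width: 0.0553
```

Run:
```python
from h import *
go(.48,-.06,.1,87.5)
im,d=snap('wrist','w9'); cv2.imwrite('pics/w9b.png',cv2.resize(im[:,:,::-1],(800,600),interpolation=cv2.INTER_CUBIC))
```

```text
t 8.32 pos [ 0.6133 -0.0848  0.162 ] yaw 87.31 F [ 1.5 -0.4 -0.3] w 0.0553 | shift [  1.86 -13.47   6.1 ] turn -0.19 q6 -16.2
```

View pics/w9b.png

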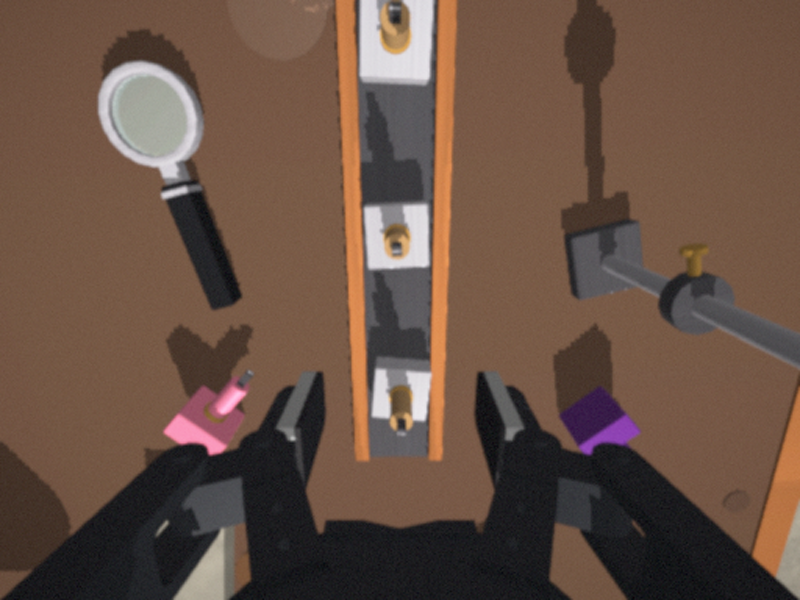

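The holder stands upright between the rails, with its foot at (402,390) and its bit at (402,427). The neighbours are where they were. Next I'll measure its tip, the loupe and the collar height.

Run:
```python
from h import *
v,u=np.mgrid[:384,:512]
f=np.load('pics/w9.npz'); W,d,im=f['W'],f['d'],f['im']; Z=W[...,2]
def st(n,m):
    p=W[m]; print(n,m.sum(),'med',np.median(p,0).round(4),'lo',np.percentile(p,3,0).round(4),'hi',np.percentile(p,97,0).round(4))
def box(x0,x1,y0,y1): return (u>=x0*.64)&(u<x1*.64)&(v>=y0*.64)&(v<y1*.64)&(d>0)
st('foot',box(365,440,350,430)&(Z>.024)&(Z<.031)); st('bit',box(385,420,370,440)&(Z>.065)&(Z<.085)); st('bittop',box(385,420,370,440)&(Z>.072)&(Z<.085))
st('stem top',box(385,420,370,440)&(Z>.055)&(Z<.066))
st('nb',box(355,440,200,275)&(Z>.024)&(Z<.031)); 
m=box(90,210,55,170)&(Z>.010)&(Z<.03); c,r=cv2.minEnclosingCircle(W[m][:,:2].astype(np.float32)); print('ring',c,r)
h=box(155,245,185,310)&(Z>.017)&(Z<.03); st('handle',h); r=cv2.minAreaRect(W[h][:,:2].astype(np.float32)); print(r); print(cv2.fitLine(W[h][:,:2].astype(np.float32),cv2.DIST_L2,0,.01,.01).ravel())
co=box(655,735,270,335)&(Z>.10)&(Z<.13); st('collar',co)
print(np.histogram(Z[co],np.arange(.10,.13,.002)))
t=co&(Z>.1135); st('coltop',t); c,r=cv2.minEnclosingCircle(W[t][:,:2].astype(np.float32)); print(c,r)
for n in('scene0','top0'):
    g=np.load(f'pics/{n}.npz')['W']; k=(np.hypot(g[...,0]-.755,g[...,1]+.078)<.03)&(g[...,2]>.09)&(g[...,2]<.15); print(n,k.sum(),np.histogram(g[k][:,2],np.arange(.09,.15,.003))[0])
```

```text
foot 885 med [ 0.6097 -0.1698  0.0267] lo [ 0.5889 -0.1962  0.025 ] hi [ 0.631  -0.1544  0.0285]
bit 65 med [ 0.6096 -0.1744  0.0744] lo [ 0.6073 -0.179   0.0656] hi [ 0.6128 -0.1734  0.077 ]
bittop 42 med [ 0.61   -0.1755  0.0756] lo [ 0.6073 -0.1791  0.0722] hi [ 0.6127 -0.1734  0.0772]
stem top 154 med [ 0.6099 -0.173   0.0624] lo [ 0.603  -0.1818  0.0556] hi [ 0.6172 -0.1689  0.0647]
nb 1330 med [ 0.6131 -0.0482  0.0268] lo [ 0.5922 -0.0731  0.0254] hi [ 0.6337 -0.0314  0.0284]
ring (0.45524996519088745, 0.03137277811765671) 0.034287527203559875
handle 1456 med [ 0.4733 -0.0522  0.0226] lo [ 0.4589 -0.0961  0.0182] hi [ 0.4871 -0.0135  0.0241]
((0.4724774658679962, -0.05484382063150406), (0.019026342779397964, 0.09199713915586472), 11.741700172424316)
[ 0.20787644 -0.9781551   0.4732472  -0.05315632]
collar 1363 med [ 0.7613 -0.0757  0.1176] lo [ 0.7514 -0.0933  0.1077] hi [ 0.7786 -0.0646  0.1273]
(array([  0,   0,   7,  41,  60,  58,  73,  88, 572, 315,  24,  31,  33,
        31]), array([0.1  , 0.102, 0.104, 0.106, 0.108, 0.11 , 0.112, 0.114, 0.116,
       0.118, 0.12 , 0.122, 0.124, 0.126, 0.128]))
coltop 1140 med [ 0.7622 -0.0762  0.1178] lo [ 0.7518 -0.0934  0.1144] hi [ 0.779  -0.0647  0.1277]
(0.7654809951782227, -0.07852644473314285) 0.017540084198117256
scene0 136 [ 1  1  0  0  0  6 12 15 32 36  5  1  5  4  4  1  5  4  3]
top0 56 [ 0  0  0  1  0  2  4  8 14 13  8  3  0  0  1  0  0  2  0]
```

```bash
python3 -c "from h import *; go(.4715,-.0465,.10,102)"
```

```text
t 8.37 pos [ 0.6135 -0.0812  0.1626] yaw 87.51 F [0.8 2.8 1.5] w 0.0555 | shift [  2.85 -14.39   6.14] turn -14.49 q6 -16.1
```

>>> {"method": "apply_moves", "body": {"motion": [{"tx": 2.85,"ty": -14.4,"tz": 2,"turn": -14.5,"jaw": 0},{"tx": 2.85,"ty": -14.4,"tz": 4,"turn": -14.5,"jaw": 0},{"tx": 2.85,"ty": -14.4,"tz": 6.1,"turn": -14.5,"jaw": 0},{"tx": 2.85,"ty": -14.4,"tz": 6.1,"turn": -14.5,"jaw": 0},{"tx": 2.85,"ty": -14.4,"tz": 6.1,"turn": -14.5,"jaw": 0}]}}

```text
time_s: 8.78
position: [0.463, -0.0434, 0.0966]
tool_rot: [[-0.209, 0.978, -0.005], [0.978, 0.209, 0.004], [0.005, -0.004, -1.0]]
ft_force: [-0.2, 0.0, -0.1]
grip_width: 0.0428
```

Run:
```python
from h import *
go(.4715,-.0465,.02,102)
im,d=snap('wrist','w10'); W=np.load('pics/w10.npz')['W']; Z=W[...,2]
v=im.max(-1)
h=(Z>.018)&(Z<.028)&(abs(W[...,0]-.473)<.03)&(W[...,1]<-.01)&(W[...,1]>-.11)
print(h.sum(),cv2.minAreaRect(W[h][:,:2].astype(np.float32)),cv2.fitLine(W[h][:,:2].astype(np.float32),cv2.DIST_L2,0,.01,.01).ravel(),W[h].min(0),W[h].max(0))
```

```text
t 8.78 pos [ 0.463  -0.0434  0.0966] yaw 102.05 F [-0.2  0.  -0.1] w 0.0428 | shift [-0.52  0.79  7.66] turn 0.05 q6 -32.2
1803 ((0.4721987545490265, -0.05424657464027405), (0.01785178668797016, 0.09110774844884872), 11.890132904052734) [ 0.20825271 -0.978075    0.47132185 -0.05183747] [ 0.45451654 -0.10011022  0.01805987] [ 0.48909814 -0.01005674  0.02490174]
```

>>> {"method": "apply_moves", "body": {"motion": [{"tx": -0.2,"ty": 0.7,"tz": 1,"turn": 0,"jaw": 0},{"tx": -0.2,"ty": 0.7,"tz": 4,"turn": 0,"jaw": 0},{"tx": -0.2,"ty": 0.7,"tz": 7,"turn": 0,"jaw": 0},{"tx": -0.2,"ty": 0.7,"tz": 7.6,"turn": 0,"jaw": 0},{"tx": -0.2,"ty": 0.7,"tz": 7.6,"turn": 0,"jaw": 0}]}}

```text
time_s: 9.25
position: [0.4754, -0.0456, 0.0213]
tool_rot: [[-0.208, 0.978, -0.001], [0.978, 0.208, 0.003], [0.003, -0.0, -1.0]]
ft_force: [0.0, 0.1, 1.1]
grip_width: 0.0428
```

```bash
python3 -c "from h import *; go(.4703,-.0446,-.017,102)"
```

```text
t 9.25 pos [ 0.4754 -0.0456  0.0213] yaw 102.02 F [0.  0.1 1.1] w 0.0428 | shift [ 0.19 -0.48  3.83] turn 0.02 q6 -31.9
```

>>> {"method": "apply_moves", "body": {"motion": [{"tx": 0.2,"ty": -0.4,"tz": 0.5,"turn": 0,"jaw": 0},{"tx": 0.2,"ty": -0.4,"tz": 1.5,"turn": 0,"jaw": 0},{"tx": 0.2,"ty": -0.4,"tz": 2.4,"turn": 0,"jaw": 0},{"tx": 0.2,"ty": -0.4,"tz": 3.0,"turn": 0,"jaw": 0},{"tx": 0.2,"ty": -0.4,"tz": 3.2,"turn": 0,"jaw": 0}]}}

```text
time_s: 9.67
position: [0.4711, -0.0444, -0.011]
tool_rot: [[-0.208, 0.978, -0.001], [0.978, 0.208, 0.003], [0.003, -0.0, -1.0]]
ft_force: [0.1, 0.6, -0.1]
grip_width: 0.0431
```

```bash
python3 -c "from h import *; go(.4703,-.0446,-.017,102)"
```

```text
t 9.67 pos [ 0.4711 -0.0444 -0.011 ] yaw 102.01 F [ 0.1  0.6 -0.1] w 0.0431 | shift [-0.   -0.09  0.6 ] turn 0.01 q6 -32.0
```

>>> {"method": "apply_moves", "body": {"motion": [{"tx": 0,"ty": -0.1,"tz": 0.5,"turn": 0,"jaw": 0},{"tx": 0,"ty": -0.1,"tz": 0.5,"turn": 0,"jaw": -1},{"tx": 0,"ty": -0.1,"tz": 0.5,"turn": 0,"jaw": -1},{"tx": 0,"ty": -0.1,"tz": 0.5,"turn": 0,"jaw": -1},{"tx": 0,"ty": -0.1,"tz": 0.5,"turn": 0,"jaw": -1}], "squeeze": 50}}

```text
time_s: 10.08
position: [0.4707, -0.0448, -0.0153]
tool_rot: [[-0.208, 0.978, 0.001], [0.978, 0.208, 0.002], [0.002, 0.001, -1.0]]
ft_force: [-0.0, -0.3, 5.8]
grip_width: 0.017
```

>>> {"method": "apply_moves", "body": {"motion": [{"tx": 0,"ty": 0,"tz": 0,"turn": 0,"jaw": -1},{"tx": 0,"ty": 0,"tz": 0,"turn": 0,"jaw": -1}]}}

```text
time_s: 10.25
position: [0.4708, -0.0449, -0.015]
tool_rot: [[-0.208, 0.978, 0.001], [0.978, 0.208, 0.002], [0.002, 0.002, -1.0]]
ft_force: [0.7, -0.4, 0.3]
grip_width: 0.0173
```

```bash
python3 -c "from h import *; go(.4703,-.0446,.12,102)"
```

```text
t 10.25 pos [ 0.4708 -0.0449 -0.015 ] yaw 102.02 F [ 0.7 -0.4  0.3] w 0.0173 | shift [  0.06  -0.02 -13.5 ] turn 0.02 q6 -32.1
```

>>> {"method": "apply_moves", "body": {"motion": [{"tx": 0,"ty": 0,"tz": -2,"turn": 0,"jaw": -1},{"tx": 0,"ty": 0,"tz": -5,"turn": 0,"jaw": -1},{"tx": 0,"ty": 0,"tz": -8,"turn": 0,"jaw": -1},{"tx": 0,"ty": 0,"tz": -11,"turn": 0,"jaw": -1},{"tx": 0,"ty": 0,"tz": -13.5,"turn": 0,"jaw": -1}]}}

```text
time_s: 10.67
position: [0.4706, -0.0451, 0.1219]
tool_rot: [[-0.208, 0.978, 0.002], [0.978, 0.208, 0.002], [0.001, 0.003, -1.0]]
ft_force: [1.5, -1.0, -1.8]
grip_width: 0.017
```

>>> {"method": "apply_moves", "body": {"motion": [{"tx": 0,"ty": 0,"tz": 0,"turn": 0,"jaw": -1},{"tx": 0,"ty": 0,"tz": 0,"turn": 0,"jaw": -1}]}}

```text
time_s: 10.83
position: [0.471, -0.0452, 0.1229]
tool_rot: [[-0.208, 0.978, 0.005], [0.978, 0.208, 0.001], [-0.0, 0.005, -1.0]]
ft_force: [0.0, 0.0, -0.5]
grip_width: 0.0168
```

```bash
cat > lens.py <<'E'
from h import *
import sys
s=telemetry.observe(); T=s['tool_rot']; po=s['position']
im,d=snap('wrist',sys.argv[1]); W=np.load(f'pics/{sys.argv[1]}.npz')['W']; L=(W-po)@T
m=(abs(L[...,1])<.045)&(L[...,0]>.025)&(L[...,0]<.13)&(L[...,2]>-.06)&(L[...,2]<.0)&(d>0)
q=L[m]; print('tool-frame',m.sum(),q.min(0).round(4),q.max(0).round(4))
c,sv,vt=(lambda a:(a.mean(0),)+np.linalg.svd(a-a.mean(0),full_matrices=False)[1:])(W[m]); print('plane normal',vt[2].round(3))
r=q[q[:,0]>.05]; cc,rr=cv2.minEnclosingCircle(r[:,:2].astype(np.float32)); print('circle tool',cc,rr)
print('ring z tool',np.percentile(r[:,2],[3,50,97]).round(4),'world z',np.percentile((r@T.T+po)[:,2],[3,50,97]).round(4))
print('lens world',(T@np.array([cc[0],cc[1],np.median(r[:,2])])+po).round(4))
E
python3 lens.py w11; python3 -c "from h import *; go(.6266,-.2543,.12,102)"
```

```text
tool-frame 18213 [ 0.025 -0.032 -0.04 ] [ 0.1117  0.0316 -0.0171]
plane normal [ 0.014 -0.044 -0.999]
circle tool (0.08009882271289825, -0.00014417523925658315) 0.03198704123497009
ring z tool [-0.0337 -0.0296 -0.0277] world z [0.1505 0.1525 0.1566]
lens world [0.454  0.0331 0.1525]
t 10.88 pos [ 0.4703 -0.045   0.1216] yaw 102.02 F [ 0.5  0.  -2. ] w 0.0172 | shift [-23.72  10.93   0.16] turn 0.02 q6 -32.0
```

>>> {"method": "apply_moves", "body": {"motion": [{"tx": -3,"ty": 1.4,"tz": 0,"turn": 0,"jaw": -1},{"tx": -6.5,"ty": 3,"tz": 0,"turn": 0,"jaw": -1},{"tx": -10,"ty": 4.6,"tz": 0,"turn": 0,"jaw": -1},{"tx": -13.5,"ty": 6.2,"tz": 0,"turn": 0,"jaw": -1},{"tx": -17,"ty": 7.8,"tz": 0,"turn": 0,"jaw": -1}]}}

```text
time_s: 11.3
position: [0.5821, -0.1963, 0.1194]
tool_rot: [[-0.208, 0.978, -0.001], [0.978, 0.208, 0.004], [0.004, -0.0, -1.0]]
ft_force: [0.5, 0.1, -0.1]
grip_width: 0.0169
```

```bash
python3 -c "from h import *; go(.6267,-.2543,.12,102)"
```

```text
t 11.3 pos [ 0.5821 -0.1963  0.1194] yaw 102.01 F [ 0.5  0.1 -0.1] w 0.0169 | shift [-6.6   3.15 -0.09] turn 0.01 q6 -41.8
```

>>> {"method": "apply_moves", "body": {"motion": [{"tx": -3,"ty": 1.5,"tz": 0,"turn": 0,"jaw": -1},{"tx": -6,"ty": 2.9,"tz": 0,"turn": 0,"jaw": -1},{"tx": -6.6,"ty": 3.15,"tz": 0,"turn": 0,"jaw": -1},{"tx": -6.6,"ty": 3.15,"tz": 0.5,"turn": 0,"jaw": -1},{"tx": -6.6,"ty": 3.15,"tz": 1,"turn": 0,"jaw": -1}]}}

```text
time_s: 11.72
position: [0.6259, -0.2536, 0.1068]
tool_rot: [[-0.208, 0.978, -0.004], [0.978, 0.208, 0.005], [0.006, -0.003, -1.0]]
ft_force: [-0.4, -0.2, -1.2]
grip_width: 0.017
```

>>> {"method": "apply_moves", "body": {"motion": [{"tx": 0,"ty": 0,"tz": 0,"turn": 0,"jaw": -1},{"tx": 0,"ty": 0,"tz": 0,"turn": 0,"jaw": -1},{"tx": 0,"ty": 0,"tz": 0,"turn": 0,"jaw": -1}]}}

```text
time_s: 11.97
position: [0.6255, -0.2525, 0.1068]
tool_rot: [[-0.209, 0.978, -0.004], [0.978, 0.209, 0.006], [0.007, -0.003, -1.0]]
ft_force: [0.3, -0.1, -0.9]
grip_width: 0.0171
```

```bash
python3 -c "from h import *; go(.6267,-.2543,.091,102)"; python3 lens.py w12
```

```text
t 11.97 pos [ 0.6255 -0.2525  0.1068] yaw 102.05 F [ 0.3 -0.1 -0.9] w 0.0171 | shift [-0.21  0.08  1.58] turn 0.05 q6 -44.2
tool-frame 18233 [ 0.025  -0.0321 -0.0399] [ 0.1115  0.0316 -0.0178]
plane normal [ 0.005 -0.039 -0.999]
circle tool (0.08025994896888733, -0.00018470284703653306) 0.03219011798501015
ring z tool [-0.0336 -0.0295 -0.0276] world z [0.135  0.1369 0.141 ]
lens world [ 0.6087 -0.1743  0.1369]
```

>>> {"method": "apply_moves", "body": {"motion": [{"tx": -0.2,"ty": 0.1,"tz": 0.6,"turn": 0,"jaw": -1},{"tx": -0.2,"ty": 0.1,"tz": 1.2,"turn": 0,"jaw": -1},{"tx": -0.2,"ty": 0.1,"tz": 1.6,"turn": 0,"jaw": -1},{"tx": -0.2,"ty": 0.1,"tz": 1.6,"turn": 0,"jaw": -1},{"tx": -0.2,"ty": 0.1,"tz": 1.6,"turn": 0,"jaw": -1}]}}

```text
time_s: 12.43
position: [0.6269, -0.2544, 0.0907]
tool_rot: [[-0.209, 0.978, -0.004], [0.978, 0.209, 0.006], [0.007, -0.003, -1.0]]
ft_force: [0.2, -0.1, -0.8]
grip_width: 0.0169
```

>>> {"method": "apply_moves", "body": {"motion": [{"tx": 0,"ty": 0,"tz": 0,"turn": 0,"jaw": -1},{"tx": 0,"ty": 0,"tz": 0,"turn": 0,"jaw": -1},{"tx": 0,"ty": 0,"tz": 0,"turn": 0,"jaw": -1}]}}

```text
time_s: 12.68
position: [0.627, -0.2544, 0.0909]
tool_rot: [[-0.209, 0.978, -0.004], [0.978, 0.209, 0.006], [0.006, -0.003, -1.0]]
ft_force: [0.6, -0.8, -0.9]
grip_width: 0.0176
```

```bash
python3 lens.py w13
python3 - <<'E'
from h import *
go(.6267,-.2543,.091,102)
f=np.load('pics/w13.npz'); W,im=f['W'],f['im']
cv2.imwrite('pics/w13b.png',cv2.resize(im[:,:,::-1],(800,600),interpolation=cv2.INTER_CUBIC))
im,d=snap('scene','s13'); S=np.load('pics/s13.npz')['W']
# scene: collar top and ring
k=(np.hypot(S[...,0]-.61,S[...,1]+.176)<.034)&(S[...,2]>.09); print('ring scene',k.sum(),S[k].min(0).round(3),S[k].max(0).round(3),np.percentile(S[k][:,2],[10,50,90]).round(4))
A=np.c_[S[k][:,:2],np.ones(k.sum())]; print('plane',np.linalg.lstsq(A,S[k][:,2],rcond=None)[0].round(3))
t=(np.hypot(W[...,0]-.61,W[...,1]+.176)<.033)&(np.hypot(W[...,0]-.61,W[...,1]+.176)>.0255)&(W[...,2]>.115); A=np.c_[W[t][:,:2],np.ones(t.sum())]; print('rim wrist',np.median(W[t],0).round(4),np.linalg.lstsq(A,W[t][:,2],rcond=None)[0].round(3))
g=(np.hypot(W[...,0]-.765,W[...,1]+.078)<.03)&(W[...,2]>.1)&(W[...,2]<.13); print(np.histogram(W[g][:,2],np.arange(.1,.13,.002)))
E
```

```text
tool-frame 18223 [ 0.025 -0.032 -0.04 ] [ 0.1115  0.0317 -0.0177]
plane normal [ 0.005 -0.04  -0.999]
circle tool (0.07999572902917862, -0.00026686847559176385) 0.0320330411195755
ring z tool [-0.0336 -0.0296 -0.0277] world z [0.1191 0.121  0.125 ]
lens world [ 0.6102 -0.1764  0.121 ]
t 12.73 pos [ 0.627  -0.2544  0.0909] yaw 102.04 F [-0.1 -0.2 -0.4] w 0.017 | shift [ 0.02 -0.02 -0.01] turn 0.04 q6 -44.2
ring scene 1270 [ 0.577 -0.208  0.11 ] [ 0.642 -0.144  0.428] [0.1201 0.3703 0.4177]
plane [-0.894 -1.245  0.65 ]
rim wrist [ 0.6105 -0.1735  0.1241] [-0.005  0.004  0.128]
(array([0, 0, 0, 0, 0, 0, 0, 0, 0, 0, 0, 0, 0, 0]), array([0.1  , 0.102, 0.104, 0.106, 0.108, 0.11 , 0.112, 0.114, 0.116,
       0.118, 0.12 , 0.122, 0.124, 0.126, 0.128]))
```

View pics/w13b.png

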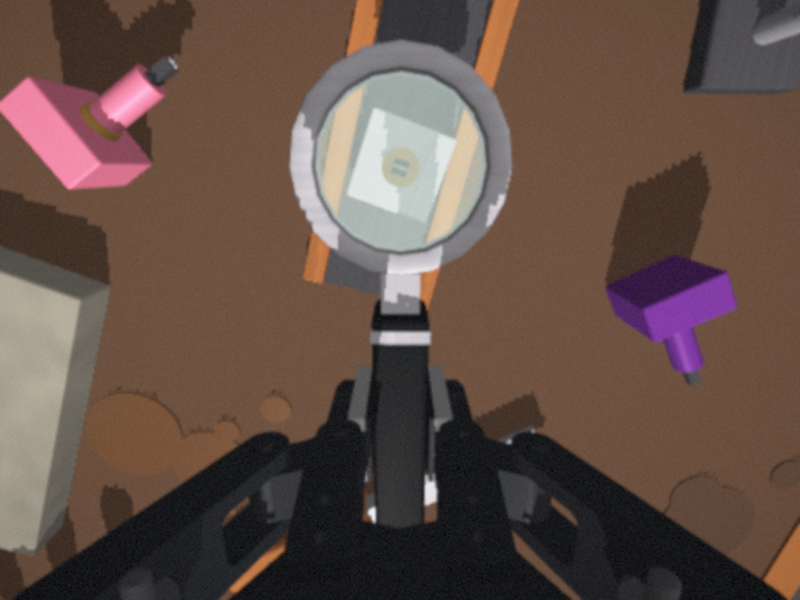

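The picture shows the upright holder's tip through the lens at (400,167), with the ring centre at about (401,157). I'll check the offset precisely by casting rays.

Run:
```python
from h import *
f=np.load('pics/w13.npz');im=f['im']; P=cam('wrist')
g=cv2.cvtColor(im,cv2.COLOR_RGB2GRAY)[98:116,246:266]; 
for uv in ((400,167),(400,163),(400,171)): print('tip',ray('wrist',uv[0]*.64,uv[1]*.64,.0755,P).round(4))
ft=ray('wrist',398*.64,165*.64,.0265,P); print('foot c',ft.round(4))
for a in ((380,108),(457,140),(425,222),(347,194)): print('foot corner',ray('wrist',a[0]*.64,a[1]*.64,.0265,P).round(4))
for a in ((401,40),(402,273),(291,157),(512,157)): print('ring edge',ray('wrist',a[0]*.64,a[1]*.64,.120,P).round(4))
print(g)
```

```text
tip [ 0.6101 -0.1766  0.0755]
tip [ 0.6098 -0.1751  0.0755]
tip [ 0.6104 -0.1781  0.0755]
foot c [ 0.6089 -0.1759  0.0265]
foot corner [ 0.595  -0.1522  0.0265]
foot corner [ 0.6349 -0.1584  0.0265]
foot corner [ 0.6285 -0.2006  0.0265]
foot corner [ 0.5863 -0.1952  0.0265]
ring edge [ 0.6037 -0.1447  0.12  ]
ring edge [ 0.6174 -0.2075  0.12  ]
ring edge [ 0.5787 -0.1804  0.12  ]
ring edge [ 0.6414 -0.1671  0.12  ]
[[195 193 188 190 187 189 190 191 188 189 189 191 188 190 190 190 191 188
  191 194]
 [194 190 188 189 187 189 189 187 188 191 192 191 191 189 188 189 191 188
  189 190]
 [192 189 187 189 189 188 186 186 183 185 189 188 190 191 190 191 189 190
  188 189]
 [191 191 189 185 183 187 183 178 175 178 183 185 187 188 191 189 188 186
  188 188]
 [190 187 185 186 185 188 176 168 166 168 171 179 179 185 183 187 186 188
  188 188]
 [189 186 187 191 187 186 174 168 164 165 165 169 169 170 176 180 185 187
  186 187]
 [185 187 186 188 187 182 176 170 167 166 166 163 164 165 167 174 182 187
  189 188]
 [190 186 185 185 186 187 185 183 182 174 171 167 164 163 167 171 181 185
  187 186]
 [187 187 186 185 184 183 183 189 189 185 184 180 175 170 167 172 183 187
  186 187]
 [185 187 185 185 181 172 171 177 182 188 194 190 187 180 177 181 186 185
  188 188]
 [187 183 184 184 178 168 165 165 169 174 184 186 187 190 182 185 185 188
  185 188]
 [188 184 184 182 173 167 163 164 164 170 169 171 178 181 181 187 188 188
  188 187]
 [188 185 187 183 177 172 170 166 166 164 169 166 167 170 181 186 187 189
  189 188]
 [188 188 186 185 183 181 176 173 174 169 166 164 164 173 183 189 189 189
  189 186]
 [192 188 186 187 184 186 186 185 182 180 173 169 169 177 186 189 188 189
  188 191]
 [198 187 186 189 187 188 190 186 185 187 183 179 177 182 186 188 188 189
  188 192]
 [209 192 188 189 189 188 189 188 188 189 189 188 185 187 188 189 188 188
  188 190]
 [219 203 194 189 190 189 188 190 188 190 188 189 189 190 187 190 186 187
  190 193]]
```

Run:
```python
from h import *
s=telemetry.observe(); print(abs(s['qvel']).max(),s['ft_force'].round(1),s['grip_width'])
print(close_job())
```

```text
0.1252564831219553 [-0.8 -0.7 -0.4] 0.01697158458651745
the job is handed in; nothing more can be done
None
```

The fallen holder is standing upright between the rails and let go of. The loupe is held level over its edge at the marked height, and the job was handed in at about 12.8 s.

**Holder:** I gripped the stem near the bit and lifted so the foot could swing down. It stuck partway, so I gave it short upward jerks until it was about 34° from upright, set the foot's edge on the strip and released it. It rocked upright by itself.

**Loupe, last checks:**

| Check | Measured | Wanted |
|---|---|---|
| Lens centre (x, y) | (0.6102, -0.1762) m | over the tip at (0.6101, -0.1766) m |
| Lens height | about 117 mm | collar top about 117 mm |
| Ring level | slope under 0.5% | level |
| Steadiness | joint speed under 0.15 °/s, force within 1 N of zero | holding still |

**What disagreed or failed:**
- **Fingertip position:** the real fingertips sat about 38 mm farther back than the stated tool frame. The first grasp closed on air above the bit without touching the holder. The wrist and scene cameras both showed the offset, so I corrected for it.
- **Final scene-camera check:** this gave no usable number for the ring, because the arm was in the way. The lens figures rest on the wrist camera and the measured lift.
- **Collar and neighbours:** the near neighbour measured unmoved after the holder was stood up, and the far one looked unmoved. I did not re-measure either, or the collar, after picking up the loupe. No contact with them was seen, and the moves kept clear of them.

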